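# Show the marked radio unit to the camera in the inspection mirror

## Task

The brass loupe has been left beside the one of the two grey radio units that is due for checking. Take the blue grip on top of the spring-loaded inspection mirror and turn the mirror until the little camera on its stand sees that unit's orange marker in the middle of the mirror (the yellow sight arm then points at the marker), keep it steady there for a couple of seconds, and finish still holding the grip at that angle, because the mirror swings back when let go. Leave everything else on the ledge where it stands.

Things in the scene. Friction and masses are not known exactly. Their poses are not given: they have to be found in the camera images.
- stand: Fixed dark steel stand; origin on the table under the mirror's upright turning axis, z up. Round foot 100 mm across, 12 mm thick, round the origin; a flat bar 24 mm wide runs along the table to the camera post, which stands 106 mm along the stand's +x and 152 mm along its -y. Place and yaw vary.
- camera (a point): Middle of the small black camera (50 x 36 x 36 mm) on its post, 100 mm above the table and 185 mm from the mirror's axis; it looks level at the middle of the mirror.
- mirror (a joint): Angle (rad, 0 to 1.3) of the mirror about its upright axis, growing anticlockwise seen from above. Upright plate 74 mm wide, 72 to 132 mm above the table, 10 mm thick. At 0, where a light spring holds it on a stop, its bright face looks straight at the camera. The spring pulls back to 0 with 0.02 N m at 0, 0.10 N m at 1.3; let go, the mirror returns to 0.
- grip (a point): Centre of the blue grip fin on the mirror's turning axis, fixed on top of the mirror: upright plate 12 mm thick, 44 mm wide, 44 mm high, 140 to 184 mm above the table. x: level, the way the bright face looks (across the 12 mm); y: level along the 44 mm; z up. Turns with the mirror; take it from above, fingers closing along x.
- sight: Yellow sight arm 40 mm above the table, under the mirror, 102 mm long; origin on the table under the mirror's axis, x along the arm. Geared to turn twice as far as the mirror (2q anticlockwise; at 0 it points at the camera), so it always points where the camera sees by way of the mirror. A marker is in the mirror's middle when the arm's line, seen from above, passes within 20 mm of it.
- unit_left: Grey radio unit, fixed, 85 mm (x) by 90 mm (y), 68 mm high, origin under its centre; the one farther anticlockwise from the camera about the mirror's axis. Place and yaw vary.
- unit_right: The other, identical grey radio unit, fixed, nearer the camera; origin under its centre. Place and yaw vary.
- marker_left (a point): Centre of the orange ball marker, 28 mm across, on a short pin on the left unit's roof, 100 mm above the table.
- marker_right (a point): Centre of the orange ball marker, 28 mm across, on a short pin on the right unit's roof, 100 mm above the table.
- loupe_mid (a point): Middle of the brass loupe, a waisted round upright piece 44 mm across and 42 mm high. It stands with its axis 70 to 95 mm from the centre of the unit that is due for checking; the other unit is more than 150 mm away from it. Loose, leave it alone.
- paperweight_mid (a point): Middle of the smoked glass paperweight, a dark dome 52 mm across and 36 mm high, standing beside the unit that is not due. Loose bystander, leave it alone. 
- punch: Loose bystander, leave it alone. Grey steel hole punch, 125 x 70 mm, 65 mm high; origin under its centre.
- pencil_cup: Loose bystander, leave it alone. Tin pencil cup with three pencils, 74 mm across, 100 mm high, pencils to 155 mm; origin under its centre.
- walnut_pointer: Loose bystander, leave it alone. Short walnut pointer, lying along its x, 180 mm long, 16 mm thick; origin under it near the middle.
- mug: Loose bystander, leave it alone. Blue mug, 80 mm across, 90 mm high; origin under its centre.
- strip_holder: Loose bystander, leave it alone. Black flight-strip holder, 150 x 28 x 12 mm; origin under its centre.
Things that resemble listed ones, but are neither listed nor needed, are in the scene too. Of the things that look like the part that bears loupe_mid, the smallest one is meant.

How it is judged:
By the outcome, as a careful person would: the job done as asked, in the order asked, and still so for the second after the job is handed in, while the arm keeps its last pose, push and grip.
It also fails if it takes over 32 s, if anything falls off the work surface, if the arm or the gripper's body presses on something with over 40 N, if the wrist force passes 120 N, or if a joint passes its speed limit or range.

## Robot

A 7-joint arm with a two-finger parallel gripper is mounted at the origin on the work surface. World frame = base frame: x ahead of the robot, y to its left, z up, the work surface at z = 0. Lengths are in m, angles in rad, forces in N, time in s.
With the tool pointing down it reaches from about 0.4 to 0.85 m from the base axis. Payload 10.4 kg.
Tool frame: the origin (TCP) lies midway between the tips of the shut fingers; the grasp point (between the pads) lies 19 mm behind it (manip.pinch_z is the distance from the TCP to the grasp point, in m); y points along the fingers, x is the direction in which the jaws open and shut, and the axes are right-handed (so a half turn about y gives the same grasp; the last joint's range is limited). The gripper opens to 85 mm and grips with 20 to 120 N. Pads are 22 mm wide; open, the fingers measure 114 mm over their backs; the gripper's body (76 mm by 85 mm) begins 54 mm behind the grasp point. The pads swing forward as they close: fully open they stand 13 mm farther back than shut.
Start: joints at [1.135, 0.332, -0.065, 1.46, 0.022, 1.35, -0.088], TCP at [0.251, -0.573, 0.231] pointing down, gripper open.
Joint ranges: [-2.6, 2.6], [-0.5, 2.12], [-1.47, 1.34], [0.16, 2.42], [-1.27, 4.41], [0.06, 2.06], [-2.6, 2.6]. Speed limits (rad/s): [2.22, 2.22, 2.79, 2.79, 3.14, 3.14, 3.14].

## Interface

Orientations are given as a unit quaternion [x, y, z, w].
In Python, from workcell import manip gives the robot as it stands.
- The arm moves only by the shell command python3 -m pendant 'ROWS' [OPENING] [FORCE]. ROWS is a JSON object of lists of equal length, an entry for each row: "offset": the shift along the tool's x, y, z scaled (see below), a list of three; "turn": the turn, a rotation vector about the tool's x, y, z scaled (see below), a list of three. A call has 1 to 12 rows; each row is the pose to reach, as a shift and turn from the pose measured when the call began, along the tool's axes at that moment; what a row does not reach only later rows make up. The controller multiplies each number of a shift by 200 mm and each number of a turn by 45 degrees. A row lasts 1/8 s, in which the tool goes at most 62.5 mm and 10.7 degrees, less where a joint would pass 70% of its speed; a pose out of reach is approached as far as the arm can. A call with a number of a shift or a turn outside -1 to 1 is refused whole. A call with a gripper value outside its range is refused whole. OPENING is the opening in per cent of the stroke, from 0 (shut) to 100 (fully open), set as the call begins (- or left out, the last holds). The fingers move at their own pace and stop on an object; FORCE is the grip in N (left out, the last holds). Time passes only in rows, so rows that repeat a pose let the fingers close. It gives the time, the measured TCP pose, the force and the opening at its end, in the units of the state.
- manip.get_obs(): the state, without advancing time (a new reading comes with each control period).
- manip.camera(name): name is "side" or "top"; returns (picture, depth): 420x560x3 uint8, red, green, blue; 420x560 float32, m along the optical axis (not along the pixel's ray), 0 where there is no reading.
- manip.camera_model(name): a dict with "intrinsics" (3x3 intrinsics, pixels), "k1" (the pictures are not rectified: a ray, as slopes to the right and down, at radius r is drawn at 1 + k1 r^2 times it, then the intrinsics apply), "R" (3x3) and "t" (3): a world point X has camera coordinates R X + t. Camera axes: x right, y down, z forward; pixel columns grow to the right and rows downward; lengths in m; the calibration is good to about 2 mm. A picture is of the moment at which its call begins. camera_model takes no time and is no camera call.
- manip.hand_in(): hands the job in, once; it reports no verdict.
The state is a dict: "clock": time; "joint_pos": joint angles; "joint_velocities": joint speeds; "tau": joint torques, N m; "position": TCP position; "ee_rot": TCP orientation; "ft_force": force on the tool from outside, world axes, zero at the start; "torque": the same for the moment, N m; "grip_width": opening from 0.0 (shut) to 1.0 (fully open).
Only numpy, scipy, OpenCV 4.12 (cv2) and the standard library are available. Lean on these libraries where they do the work, as an engineer would, in place of code of your own. Each camera call takes 0.05 s, during which the arm holds its last target. There are 200 camera calls.

## Working session

There is one attempt and no reset: what is moved stays moved. The work goes in short steps, Python scripts to look and compute and a shell command to move; the robot and the scene stay as the last step left them, time stands still between calls to the robot, and variables do not carry over. Pictures are saved under pics/ and viewed, about 8 in all and at most 12, crops included, and the job is handed in when it is done.

```bash
mkdir -p pics
cat > h.py <<'E'
import numpy as np,cv2
from workcell import manip
def grab(n):
    p,d=manip.camera(n); np.savez(f'{n}.npz',p=p,d=d); return p,d
def load(n):
    z=np.load(f'{n}.npz'); return z['p'],z['d']
def ray(n,u,v):
    m=manip.camera_model(n);K=np.array(m['intrinsics'],float)
    D=np.array([m['k1'],0,0,0,0],float)
    s=cv2.undistortPoints(np.array([[[u,v]]],float),K,D)[0,0]
    R=np.array(m['R']);t=np.array(m['t']);return -R.T@t,R.T@np.array([s[0],s[1],1])
def plane(n,u,v,z):
    o,d=ray(n,u,v);return o+d*(z-o[2])/d[2]
def dep(n,u,v,d):
    o,r=ray(n,u,v);return o+r*d[int(round(v)),int(round(u))]
E
python3 - <<'E'
from h import *
for n in('top','side'):
    p,d=grab(n);cv2.imwrite(f'pics/{n}1.png',cv2.resize(p[:,:,::-1],(800,600),interpolation=cv2.INTER_CUBIC))
    m=manip.camera_model(n);print(n,m)
print(manip.get_obs(),manip.pinch_z)
E
```

```text
top {'intrinsics': array([[457.53926865,   0.        , 284.79967827],
       [  0.        , 457.53926865, 203.94562623],
       [  0.        ,   0.        ,   1.        ]]), 'k1': -0.049744118357811146, 'R': array([[-0.00914418, -0.99994736, -0.00465339],
       [-0.99627006,  0.00950967, -0.08576439],
       [ 0.08580412,  0.00385178, -0.99630458]]), 't': array([-0.00581855,  0.52449903,  1.32486054])}
side {'intrinsics': array([[543.32136235,   0.        , 275.08267081],
       [  0.        , 543.32136235, 204.80277131],
       [  0.        ,   0.        ,   1.        ]]), 'k1': -0.21919872546084027, 'R': array([[-0.97369542, -0.2277524 , -0.00678807],
       [-0.17081978,  0.74936238, -0.63974731],
       [ 0.15079071, -0.62175949, -0.76855533]]), 't': array([0.51559891, 0.16395385, 1.50425093])}
{'clock': 0.1, 'joint_pos': array([ 1.13539973,  0.33277286, -0.06472749,  1.46084376,  0.0216021 ,
        1.34984981, -0.08855268]), 'joint_velocities': array([-0.0001584 , -0.00160982, -0.00013493, -0.00166891,  0.00124929,
       -0.00094964, -0.00202738]), 'tau': array([ 1.33978501e-03, -6.26746130e+01,  4.92478616e-02, -3.92429852e+01,
        1.64235185e-02,  6.92449277e-03, -3.18160448e-05]), 'position': array([ 0.25062076, -0.5722093 ,  0.23062439]), 'ee_rot': array([-0.59163959,  0.38727883, -0.38656476,  0.59206874]), 'ft_force': array([ 0.11236463,  1.24115521, -1.39347108]), 'torque': array([-0.00545052,  0.02506721, -0.01168852]), 'grip_width': 0.996237542641846} 0.0187
```

View pics/top1.png

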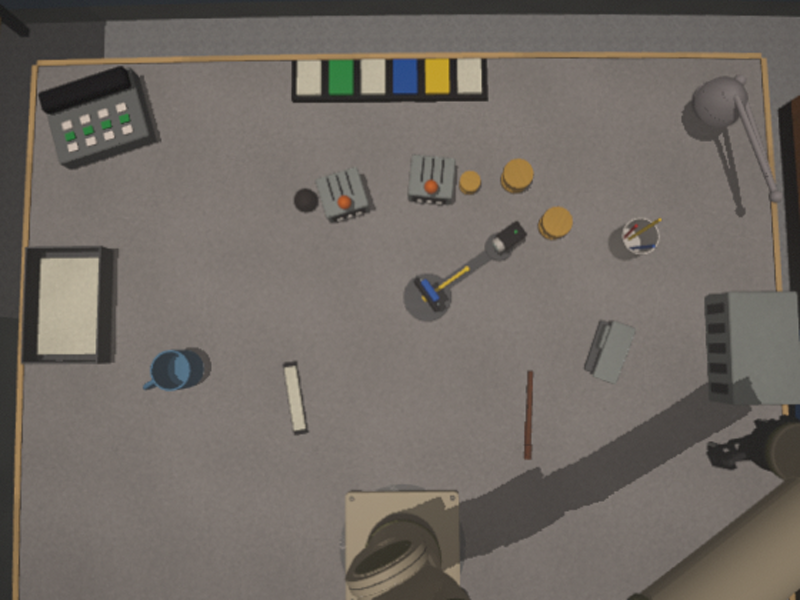

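View pics/side1.png

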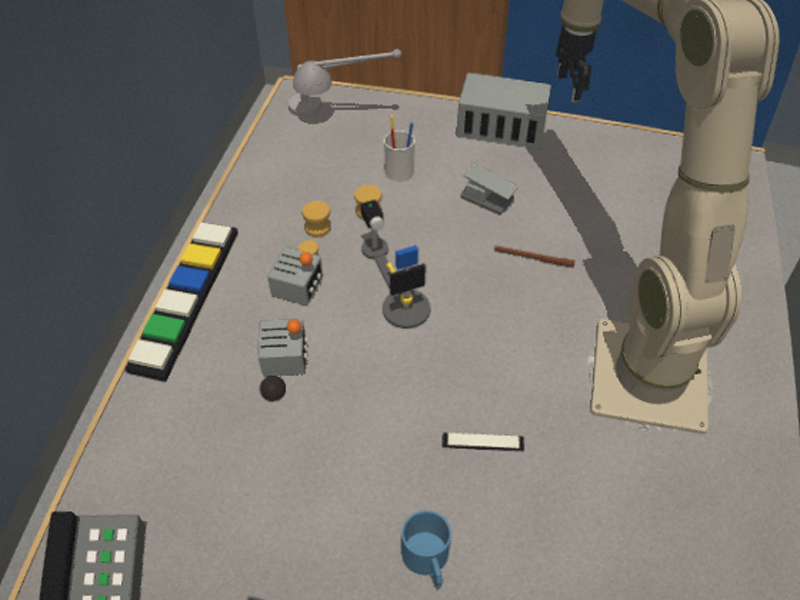

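The top view (800 px scale) shows three brass waisted pieces, at (470,181), (517,176) and (556,222). The smallest, (470,181), stands right beside the right unit (432,180). The dark dome (306,200) is beside the left unit (343,195). I'll measure these and confirm in a crop.

Run:
```python
from h import *
from scipy.optimize import least_squares
def blobs(n,lo,hi,roi,amin=8):
    p,_=load(n);h=cv2.cvtColor(p,cv2.COLOR_RGB2HSV);m=cv2.inRange(h,np.array(lo),np.array(hi))
    k=np.zeros_like(m);x0,y0,x1,y1=roi;k[y0:y1,x0:x1]=255;m&=k
    c,l,s,ce=cv2.connectedComponentsWithStats(m)[0:4]
    return [(s[i,4],ce[i].round(2),m,l==i) for i in range(1,c) if s[i,4]>=amin]
def tri(a,b):
    A=[];y=[]
    for n,(u,v) in(('top',a),('side',b)):
        o,d=ray(n,u,v);d/=np.linalg.norm(d);P=np.eye(3)-np.outer(d,d);A.append(P);y.append(P@o)
    return np.linalg.lstsq(np.vstack(A),np.hstack(y),rcond=None)[0]
R={'top':(200,90,420,230),'side':(170,110,310,280)}
for name,lo,hi in(('orange',(3,170,120),(12,255,255)),('brass',(14,120,80),(21,255,255)),('yellow',(22,130,90),(32,255,255)),('blue',(105,130,50),(125,255,255))):
  for n in R:
    for a,c,_,L in blobs(n,lo,hi,R[n]):
        zs={'orange':[.1],'brass':[.042],'yellow':[.04],'blue':[.184,.162]}[name]
        ys,xs=np.nonzero(L);r=cv2.minAreaRect(np.c_[xs,ys].astype(np.float32))
        print(name,n,a,c,[plane(n,*c,z)[:2].round(4) for z in zs],np.round(r[1],1),round(r[2],1))
p,_=load('top');cv2.imwrite('pics/c1.png',cv2.resize(p[95:225,210:405,::-1],(780,520),interpolation=cv2.INTER_CUBIC))
```

```text
orange top 48 [301.31 130.12] [array([ 0.7261, -0.0594])] [7. 7.] 90.0
orange top 45 [240.56 141.07] [array([0.6965, 0.1118])] [6. 7.] 90.0
orange side 54 [213.61 180.61] [array([ 0.7269, -0.0616])] [7. 7.] 90.0
orange side 67 [205.21 228.1 ] [array([0.6974, 0.1097])] [8. 8.] 90.0
brass top 385 [361.52 122.28] [array([ 0.7627, -0.2396])] [20.5 23.3] 45.0
brass top 178 [328.39 127.1 ] [array([ 0.749 , -0.1414])] [14. 13.] 90.0
brass top 391 [388.59 155.59] [array([ 0.6623, -0.3167])] [20.1 23.7] 63.4
brass side 211 [256.2  137.05] [array([ 0.6694, -0.327 ])] [16.3 22.6] 45.0
brass side 390 [221.26 152.55] [array([ 0.7606, -0.2327])] [24. 18.] 90.0
brass side 97 [215.81 172.81] [array([ 0.7511, -0.1438])] [ 8. 13.] 90.0
yellow top 68 [317.24 194.13] [array([ 0.5507, -0.1055])] [ 2.8 26.9] 56.3
yellow side 21 [272.95 187.14] [array([ 0.5655, -0.1268])] [7.6 2.6] 68.2
yellow side 39 [284.51 209.44] [array([ 0.5127, -0.0498])] [6. 7.] 90.0
blue top 66 [300.53 202.68] [array([ 0.5134, -0.0521]), array([ 0.5154, -0.0528])] [15.8  4.2] 56.3
blue side 176 [284.3 179.7] [array([ 0.511 , -0.0354]), array([ 0.5153, -0.055 ])] [11.8 16.5] 74.1
```

View pics/c1.png

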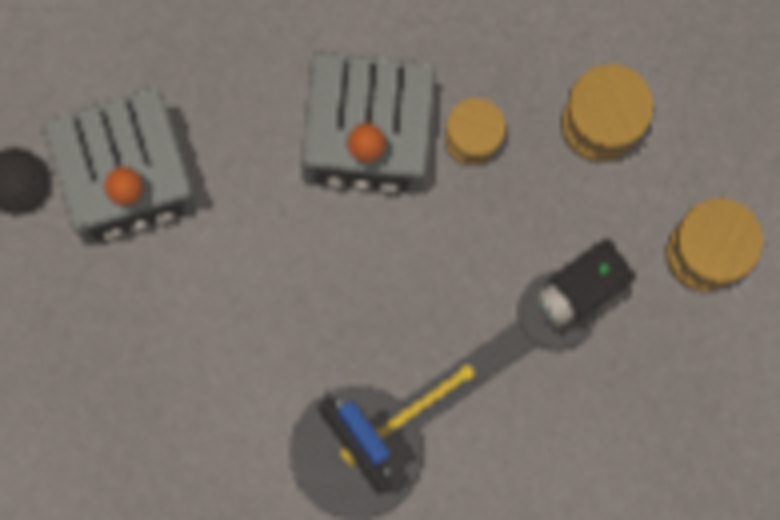

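The crop shows the smallest brass piece at (476,130), tight against the right unit with its marker at (367,143). The two larger brass pieces at (608,110) and (715,245) are decoys. So the right marker is the target; next I work out the angles.

Run:
```python
from h import *
from scipy.spatial.transform import Rotation as Ro
tip=plane('top',210+470/4,95+371/4,.04);tail=plane('top',210+345/4,95+455/4,.04)
foot=plane('top',210+357/4,95+452/4,.012)
print('tip',tip,'tail',tail,'foot',foot)
p,d=load('top')
cam=plane('top',210+592/4,95+283/4,.118);print('cam',cam)
ax=np.array([.5155,-.0535]);mk=np.array([.7265,-.0605])
f=lambda v:np.degrees(np.arctan2(v[1],v[0]))
print('arm ang tail-tip',f(tip-tail),'ax-tip',f(tip[:2]-ax),'cam',f(cam[:2]-ax),np.linalg.norm(cam[:2]-ax),'marker',f(mk-ax))
m=(np.load('top.npz')['p']);h=cv2.cvtColor(m,cv2.COLOR_RGB2HSV);b=cv2.inRange(h,(105,130,50),(125,255,255));b[:90]=0;b[230:]=0;b[:,:200]=0;b[:,420:]=0
ys,xs=np.nonzero(b);P=np.array([plane('top',x,y,.184)[:2] for x,y in zip(xs,ys)])
C=P-P.mean(0);w,V=np.linalg.eigh(C.T@C);print('grip long axis',f(V[:,1]))
o=manip.get_obs();print(Ro.from_quat(o['ee_rot']).as_matrix().round(3))
```

```text
tip [ 0.56911988 -0.13571104  0.04      ] tail [ 0.50859781 -0.04390528  0.04      ] foot [ 0.51285203 -0.05341747  0.012     ]
cam [ 0.61998627 -0.21390703  0.118     ]
arm ang tail-tip -56.605512702261734 ax-tip -56.88670961096324 cam -56.9204984807841 0.1914361425801578 marker -1.9001109655768567
grip long axis -145.75069169536997
[[ 0.401 -0.001  0.916]
 [-0.916  0.001  0.401]
 [-0.001 -1.    -0.   ]]
```

Grip axis is at about (0.515,-0.053) and the camera direction is -56.8°. The marker direction is -1.9°, so q is about 27.4°. First move: over the grip.

```bash
python3 -m pendant '{"offset":[[-0.2,0,0.25],[-0.4,0,0.5],[-0.6,0,0.75],[-0.6,0,0.75],[-0.6,0,0.75]],"turn":[[0,0,0],[0,0,0],[0,0,0],[0,0,0],[0,0,0]]}' 100
python3 -m pendant '{"offset":[[-0.2,0,0.25],[-0.4,0,0.5],[-0.6,0,0.75],[-0.6,0,0.75],[-0.6,0,0.75]],"turn":[[0,0,0],[0,0,0],[0,0,0],[0,0,0],[0,0,0]]}'
cat > rem.py <<'E'
import sys;from h import *
from scipy.spatial.transform import Rotation as Ro
T=np.array([float(a) for a in sys.argv[1:4]]);ang=float(sys.argv[4])
o=manip.get_obs();M=Ro.from_quat(o['ee_rot']).as_matrix()
a=np.radians(ang);x=np.array([np.cos(a),np.sin(a),0]);y=np.array([0,0,-1.]);G=np.c_[x,y,np.cross(x,y)]
print('clk',o['clock'],'pos',o['position'].round(4),'xang',np.degrees(np.arctan2(M[1,0],M[0,0])).round(2),'w',round(o['grip_width'],3),'F',o['ft_force'].round(1),o['torque'].round(3))
print('offset',(M.T@(T-o['position'])/.2).round(4),'turn',(Ro.from_matrix(M.T@G).as_rotvec()/np.radians(45)).round(4))
E
python3 rem.py .515 -.053 .231 -56.8
```

```text
clock: 0.72
position: [0.3396, -0.4022, 0.2307]
ee_rot: [-0.592, 0.387, -0.386, 0.592]
ft_force: [-0.3, -0.0, -0.5]
grip_width: 1.002
clock: 1.35
position: [0.4283, -0.2336, 0.2305]
ee_rot: [0.592, -0.388, 0.387, -0.592]
ft_force: [-1.3, 0.1, -0.8]
grip_width: 0.998
clk 1.35 pos [ 0.4283 -0.2336  0.2305] xang -66.42 w 0.998 F [-1.3  0.1 -0.8] [-0.016  0.03   0.038]
offset [-0.6544 -0.0022  0.7585] turn [ 0.0011 -0.2138 -0.0018]
```

```bash
python3 -m pendant '{"offset":[[-0.22,0,0.25],[-0.44,0,0.5],[-0.654,-0.002,0.759],[-0.654,-0.002,0.759],[-0.654,-0.002,0.759],[-0.654,-0.002,0.759]],"turn":[[0,-0.07,0],[0,-0.14,0],[0,-0.214,0],[0,-0.214,0],[0,-0.214,0],[0,-0.214,0]]}'
python3 rem.py .515 -.053 .148 -56.8
python3 - <<'E'
from h import *
a,_=grab('side');b,_=grab('top')
A=cv2.resize(a[100:250,200:380,::-1],(600,500));B=cv2.resize(b[110:260,220:400,::-1],(600,500))
cv2.imwrite('pics/h1.png',cv2.resize(np.hstack([A,B]),(800,333)))
E
```

```text
clock: 2.1
position: [0.5146, -0.0559, 0.2307]
ee_rot: [0.622, -0.338, 0.337, -0.621]
ft_force: [0.3, 0.7, -0.6]
grip_width: 1.0
clk 2.1 pos [ 0.5146 -0.0559  0.2307] xang -57.03 w 1.0 F [ 0.3  0.7 -0.6] [-0.041  0.057 -0.019]
offset [-0.0106  0.4134  0.0102] turn [ 0.0022 -0.0052 -0.0017]
```

View pics/h1.png

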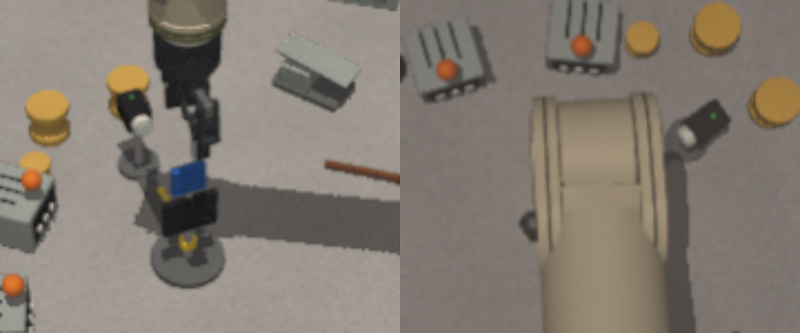

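Side crop (left panel): the open fingers hang above and around the blue fin at (187,180), and nothing is touching. Next: centre and descend.

```bash
python3 -m pendant '{"offset":[[-0.01,0.1,0.01],[-0.01,0.2,0.01],[-0.01,0.3,0.01],[-0.01,0.4134,0.01],[-0.01,0.4134,0.01],[-0.01,0.4134,0.01]],"turn":[[0,0,0],[0,-0.005,0],[0,-0.005,0],[0,-0.005,0],[0,-0.005,0],[0,-0.005,0]]}' 100
python3 rem.py .515 -.053 .148 -56.8
python3 - <<'E'
from h import *
a,_=grab('side')
cv2.imwrite('pics/h2.png',cv2.resize(a[130:230,220:350,::-1],(780,600),interpolation=cv2.INTER_CUBIC))
E
```

```text
clock: 2.95
position: [0.5155, -0.0531, 0.1491]
ee_rot: [0.622, -0.337, 0.336, -0.622]
ft_force: [0.0, 0.1, -0.3]
grip_width: 0.999
clk 2.95 pos [ 0.5155 -0.0531  0.1491] xang -56.82 w 0.999 F [ 0.   0.1 -0.3] [0.031 0.026 0.061]
offset [-0.0016  0.0057 -0.0018] turn [ 0.0008 -0.0004 -0.0005]
```

View pics/h2.png

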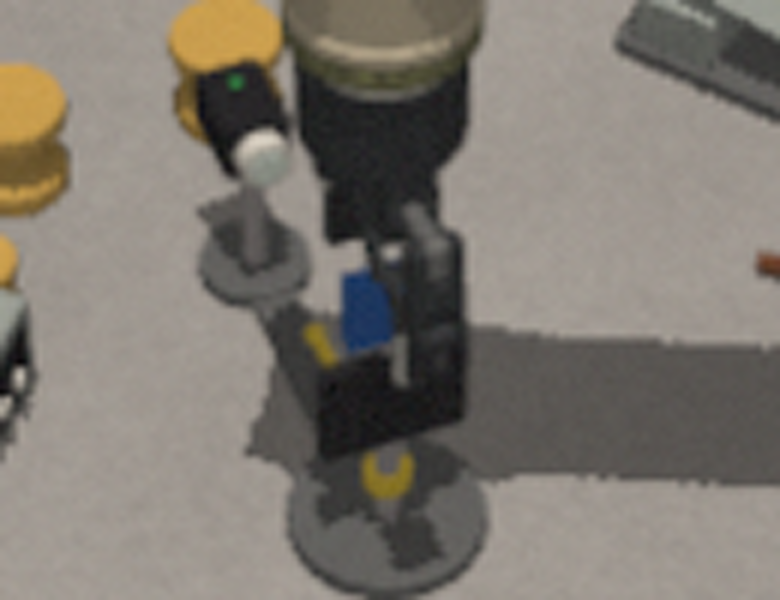

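The fin (365,310) sits between the fingers, clear of the body. Closing now.

```bash
python3 -m pendant '{"offset":[[0,0,0],[0,0,0],[0,0,0],[0,0,0],[0,0,0],[0,0,0],[0,0,0],[0,0,0]],"turn":[[0,0,0],[0,0,0],[0,0,0],[0,0,0],[0,0,0],[0,0,0],[0,0,0],[0,0,0]]}' 0 40
python3 rem.py .515 -.053 .148 -29.4
```

```text
clock: 4.0
position: [0.5161, -0.0535, 0.1495]
ee_rot: [0.622, -0.336, 0.337, -0.622]
ft_force: [3.5, -4.0, -0.9]
grip_width: 0.138
clk 4.0 pos [ 0.5161 -0.0535  0.1495] xang -56.82 w 0.138 F [ 3.5 -4.  -0.9] [-0.658 -0.62   0.281]
offset [-0.0053  0.0076 -0.0032] turn [ 1.000e-04 -6.094e-01  1.500e-03]
```

```bash
python3 -m pendant '{"offset":[[0,0,0],[0,0,0],[0,0,0],[0,0,0],[0,0,0],[0,0,0],[0,0,0],[0,0,0],[0,0,0],[0,0,0]],"turn":[[0,-0.08,0],[0,-0.16,0],[0,-0.24,0],[0,-0.32,0],[0,-0.4,0],[0,-0.48,0],[0,-0.56,0],[0,-0.61,0],[0,-0.61,0],[0,-0.61,0]]}' 0 40
python3 rem.py .516 -.0535 .1495 -29.4
python3 - <<'E'
from h import *
a,_=grab('side');b,_=grab('top')
A=cv2.resize(a[130:255,190:340,::-1],(600,500),interpolation=cv2.INTER_CUBIC)
cv2.imwrite('pics/h3.png',A);cv2.imwrite('pics/t3.png',cv2.resize(b[90:240,220:400,::-1],(600,500),interpolation=cv2.INTER_CUBIC))
E
```

```text
clock: 5.25
position: [0.5146, -0.0522, 0.1494]
ee_rot: [0.684, -0.18, 0.178, -0.684]
ft_force: [-8.1, 2.6, 6.3]
grip_width: 0.133
clk 5.25 pos [ 0.5146 -0.0522  0.1494] xang -29.33 w 0.133 F [-8.1  2.6  6.3] [ 0.615  1.534 -0.054]
offset [ 0.0091 -0.0003 -0.0021] turn [ 0.0013  0.0016 -0.0032]
```

View pics/h3.png

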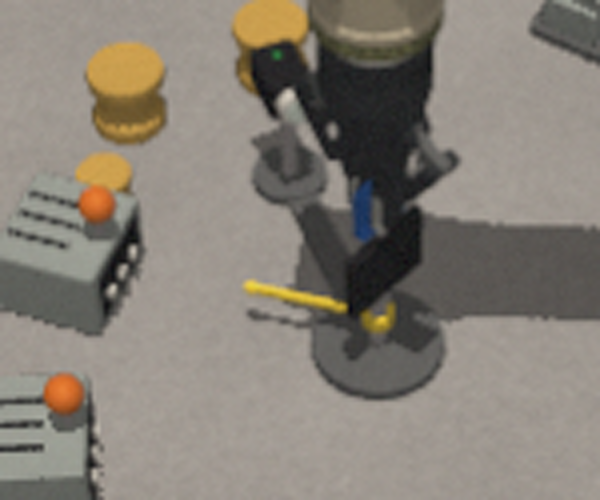

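View pics/t3.png

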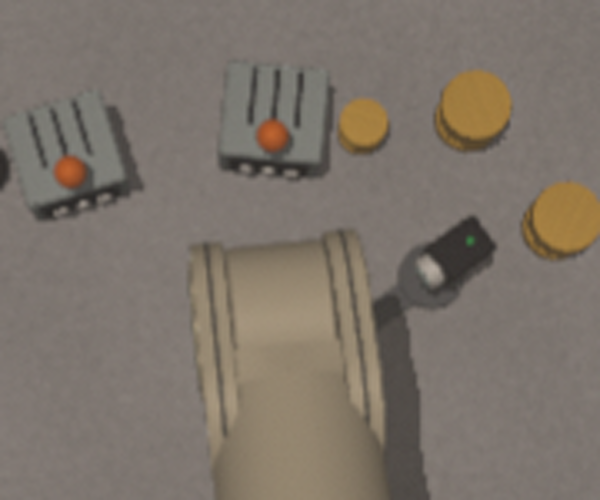

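Side crop: the sight arm now runs from (345,305) to its tip (248,287), towards the right unit. The top view of the arm is hidden. I'll measure its line from the side image.

```bash
cat > chk.py <<'E'
from h import *
p,_=grab('side')
h=cv2.cvtColor(p,cv2.COLOR_RGB2HSV)
m=cv2.inRange(h,(22,120,80),(34,255,255));m[:190]=0;m[:,:245]=0;m[225:]=0;m[:,300:]=0
ys,xs=np.nonzero(m);P=np.array([plane('side',x,y,.04)[:2] for x,y in zip(xs,ys)])
s=P[:,0]>.535;Q=P[s];c=Q.mean(0);w,V=np.linalg.eigh((Q-c).T@(Q-c));d=V[:,1]*np.sign(V[0,1])
A=np.array([.5145,-.0533]);mk=np.array([.7265,-.0605])
f=lambda v:round(np.degrees(np.arctan2(v[1],v[0])),2)
n=P[:,0]>P[:,0].max()-.006
tip=P[n].mean(0);print('n',s.sum(),'line dir',f(d),'centroid dir',f(c-A),'tip',tip.round(4),f(tip-A),'marker',f(mk-A))
e=lambda v,o:np.cross(np.r_[v/np.linalg.norm(v),0],np.r_[mk-o,0])[2]
print('miss mm: line',(1e3*e(d,c)).round(1),'axis-tip',(1e3*e(tip-A,A)).round(1),'axis-centroid',(1e3*e(c-A,A)).round(1))
for lo,hi,nm in[((3,170,120),(12,255,255),'or')]:
    q=cv2.inRange(h,lo,hi);q[:110]=0;q[280:]=0;q[:,:170]=0;q[:,310:]=0
    r=cv2.connectedComponentsWithStats(q);print([plane('side',*r[3][i],.1)[:2].round(4) for i in range(1,r[0]) if r[2][i,4]>8])
E
python3 chk.py;python3 rem.py .516 -.0535 .1495 -29.4
```

```text
n 74 line dir -3.37 centroid dir -3.82 tip [ 0.6132 -0.0598] -3.79 marker -1.95
miss mm: line 5.8 axis-tip 6.8 axis-centroid 6.9
[array([ 0.7271, -0.0618]), array([0.6972, 0.1099])]
clk 5.4 pos [ 0.5146 -0.0522  0.1494] xang -29.33 w 0.133 F [-8.1  2.9  7.7] [ 0.566  1.624 -0.093]
offset [ 0.0091 -0.0004 -0.0021] turn [ 0.0013  0.0016 -0.0032]
```

```bash
python3 -m pendant '{"offset":[[0,0,0],[0,0,0],[0,0,0],[0,0,0],[0,0,0],[0,0,0],[0,0,0],[0,0,0],[0,0,0],[0,0,0],[0,0,0],[0,0,0]],"turn":[[0,-0.02,0],[0,-0.02,0],[0,-0.02,0],[0,-0.02,0],[0,-0.02,0],[0,-0.02,0],[0,-0.02,0],[0,-0.02,0],[0,-0.02,0],[0,-0.02,0],[0,-0.02,0],[0,-0.02,0]]}' 0 40
python3 chk.py;python3 rem.py .516 -.0535 .1495 -28.4
```

```text
clock: 6.9
position: [0.5145, -0.0522, 0.1494]
ee_rot: [0.686, -0.175, 0.173, -0.685]
ft_force: [-4.7, -0.2, 4.7]
grip_width: 0.133
n 75 line dir -1.58 centroid dir -1.81 tip [ 0.6132 -0.0565] -1.83 marker -1.95
miss mm: line -1.1 axis-tip -0.4 axis-centroid -0.5
[array([ 0.7271, -0.0617]), array([0.6972, 0.1099])]
clk 6.95 pos [ 0.5145 -0.0521  0.1494] xang -28.42 w 0.134 F [-5.7  0.1  5.7] [ 0.031  0.831 -0.021]
offset [ 0.01   -0.0003 -0.0026] turn [ 0.0014 -0.0004 -0.0036]
```

The arm's line passes within about 1 mm of the marker. I'll hold for 3 s, check again and hand in.

```bash
for i in 1 2; do python3 -m pendant '{"offset":[[0,0,0],[0,0,0],[0,0,0],[0,0,0],[0,0,0],[0,0,0],[0,0,0],[0,0,0],[0,0,0],[0,0,0],[0,0,0],[0,0,0]],"turn":[[0,0,0],[0,0,0],[0,0,0],[0,0,0],[0,0,0],[0,0,0],[0,0,0],[0,0,0],[0,0,0],[0,0,0],[0,0,0],[0,0,0]]}' 0 40; done
python3 chk.py;python3 rem.py .516 -.0535 .1495 -28.4
python3 - <<'E'
from h import *
p,_=grab('side');cv2.imwrite('pics/f.png',cv2.resize(p[90:280,150:360,::-1],(660,597)))
E
```

```text
clock: 8.45
position: [0.5145, -0.0521, 0.1495]
ee_rot: [0.686, -0.175, 0.173, -0.685]
ft_force: [-4.3, 1.2, 6.3]
grip_width: 0.137
clock: 9.95
position: [0.5145, -0.0521, 0.1495]
ee_rot: [0.686, -0.175, 0.173, -0.685]
ft_force: [-4.2, 0.7, 5.0]
grip_width: 0.138
n 75 line dir -1.89 centroid dir -1.67 tip [ 0.6132 -0.0565] -1.83 marker -1.95
miss mm: line -0.5 axis-tip -0.4 axis-centroid -1.0
[array([ 0.7271, -0.0617]), array([0.6972, 0.1099])]
clk 10.0 pos [ 0.5145 -0.0521  0.1495] xang -28.42 w 0.139 F [-4.4 -0.5  3.9] [-0.076  0.717 -0.058]
offset [ 0.0099 -0.0003 -0.0024] turn [ 0.0014 -0.0005 -0.0036]
```

View pics/f.png

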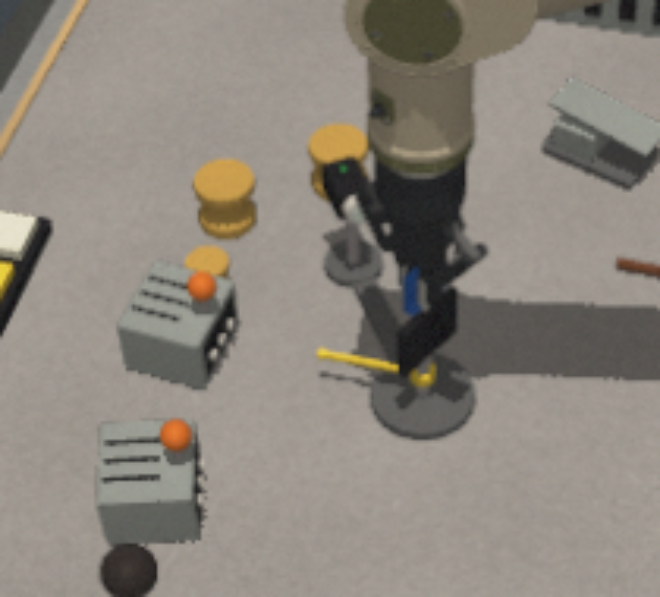

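The arm tip (320,353) points at the right unit's marker (201,287), the fin (411,290) is held, and everything else stands where it was.

```bash
python3 -c "
from workcell import manip
print(manip.hand_in())"
```

```text
the job is handed in; nothing more can be done
None
```

The mirror is turned to the right unit's marker, the gripper is still holding the grip at that angle, and the job is handed in.

- **Choosing the unit:** The smallest of the three brass pieces stands beside the right unit, and the dark paperweight stands beside the left one. That makes the right unit the one due for checking.
- **Turning and holding:** I gripped the blue fin from above at 40 N and turned the mirror about 28°. I then held it steady for over 3 s; the clock read 10.0 s just before hand-in.
- **Last checks:** The sight arm's line passes about 1 mm from the marker, against the 20 mm allowed. That was measured from the side camera only, because the arm hides the sight arm from the top camera. The first turn left it about 6 mm off, and a further turn of just under 1° corrected that.
- **Forces and surroundings:** Wrist force readings stayed at about 12 N or less. The last pictures show nothing else on the ledge disturbed. The two cameras disagreed by about 2 mm on positions, and no check failed.

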